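Set the pie warmer's bell timer

ROBOT

A 7-joint arm with a two-finger parallel gripper is mounted at the origin on the work surface. World frame = base frame: x ahead of the robot, y to its left, z up, the work surface at z = 0. Lengths are in mm, angles in rad, forces in N, time in s.
With the tool pointing down it reaches from about 425 to 950 mm from the base axis. Payload 16.7 kg.
Tool frame: the origin (TCP) lies midway between the tips of the shut fingers; the grasp point (between the pads) lies 19 mm behind it; x points along the fingers, y is the direction in which the jaws open and shut, and the axes are right-handed (so a half turn about x gives the same grasp; the last joint's range is limited). The gripper opens to 94 mm and grips with 3 to 60 N. Pads are 16 mm wide; open, the fingers measure 119 mm over their backs; the gripper's body (75 mm by 177 mm) begins 78 mm behind the grasp point.
Start: joints at [-1.423, 0.426, 0.074, 1.606, -0.034, 1.111, -0.067], TCP at [197.414, 645.445, 171.867] pointing down, gripper open.
Joint ranges: [-2.85, 2.85], [-0.5, 2.14], [-1.23, 1.37], [0.21, 2.46], [-1.02, 4.16], [0.16, 2.05], [-2.73, 2.73]. Speed limits (rad/s): [1.89, 1.89, 2.39, 2.39, 3.01, 3.01, 3.01].

INTERFACE

Orientations are given as a unit quaternion [x, y, z, w].
In Python, from plant import sense, camera, calibration, hand_in, look_for, spot_point gives the robot as it stands. The module is installed in compiled form; this text tells all that it offers.
- The arm moves only by the shell command python3 -m crank 'ROWS'. ROWS is JSON, a list of rows, each a list of 7 numbers: the shift along the tool's x, y, z in m, then the turn, a rotation vector about the tool's x, y, z in degrees, then the finger opening in m, from 0 to 0.094. In form: [[tx, ty, tz, ax, ay, az, fingers], ...]. A call has 1 to 12 rows; each row shifts and turns the commanded pose from where the row before left it, along the tool's axes as they then stand; what a row does not reach is not made up. A row lasts 1/8 s, in which the tool goes at most 62.5 mm and 10.7 degrees, less where a joint would pass 70% of its speed; a pose out of reach is approached as far as the arm can. A call is refused whole if a number of a shift passes 0.0625 or a number of a turn 10.7, either way. A call with a gripper value outside its range is refused whole. The fingers move at their own pace and stop on an object; the grip force is fixed at half the most. Time passes only in rows, so rows that do not move let the fingers close. It gives the time, the measured TCP pose, the force and the opening at its end, in the units of the state.
- sense(): the state, without advancing time (a new reading comes with each control period).
- camera(name): name is "side" or "top"; returns the picture (420x560x3 uint8, red, green, blue); there is no depth.
- calibration(name): a dict with "fx", "fy", "cx", "cy" (pixels), "world_to_cam" (4x4, takes a point from world to camera coordinates). Camera axes: x right, y down, z forward; pixel columns grow to the right and rows downward; lengths in mm; the calibration is good to about 2 mm. A picture is of the moment at which its call begins. calibration takes no time and is no camera call.
- hand_in(): hands the job in, once; it reports no verdict.
Trained networks look in the newest picture that a camera, given by its name, has taken for a name from the list of things; names that differ only in an ending like _2 or _b are one class to them, and where a whole thing is asked for, a point or a joint stands for the part that bears it (a point fixed in the world has none). Each returns a list of dicts, best first, with "p" (0 to 1); they miss things now and then, are a little off and sometimes report something else, mostly with a low value. They report only what shows in the picture. A call takes as long as a camera call.
- look_for(camera, name): "extent" ([left, top, width, height] in pixels, round what is visible of it).
- spot_point(camera, name): "pixel" ([row, column] in pixels: a listed point, or the origin of a listed thing).
The state is a dict: "time_s": time; "joints": joint angles; "qd": joint speeds; "effort": joint torques, N m; "tool_pos": TCP position; "tool_rot": TCP orientation; "wrist_force": force on the tool from outside, world axes, zero at the start; "ft_torque": the same for the moment, N m; "opening": finger opening in mm.
Only numpy, scipy, OpenCV 4.12 (cv2) and the standard library are available. Lean on these libraries where they do the work, as an engineer would, in place of code of your own. Each camera call takes 0.05 s, during which the arm holds its last target.

TASK

Set the bell timer on the shop counter for the pies in the warmer: press it down lightly on the counter so that it cannot spin, twist its dial clockwise past the top mark (20 minutes) to wind it, then turn it back to 10 minutes and let go. Never lean on the timer with more than about 25 N, and keep it standing where it is, with its scale facing the way it did. Leave the other goods alone.

Things in the scene. Friction and masses are not known exactly. Their poses are not given: they have to be found in the camera images.
- timer: Bell timer: round steel drum, 96 mm across, 45 mm tall without its dial, 0.25 kg, loose on four rubber feet 40 mm off its axis. Origin: centre of its underside; z up along the dial's axis; -x points at the 0 mark. It is light and its dial stiff (0.15 N m both ways): it spins round with the dial unless pressed down on the counter while turning, with 3 to 10 N, depending on how its feet grip.
- dial (a joint): Dial angle in the timer, rad: 0 at the 0 mark, growing clockwise seen from above, 0.1 rad a minute: 1.0 at 10 minutes, 2.0 at the top mark (20 minutes), hard stop at 2.4. It starts between 0 and 0.45 and stays where it is left.
- dial_top (a point): Centre of the top of the dial's grip bar, on the dial's axis, 83 mm above the counter. The dial is a black disc 58 mm across, its upper face 51 mm above the counter, with an upright black grip bar across it: 52 mm long, 16 mm thick, 51 to 83 mm above the counter, lying along this point's x axis. A white line on one half of the bar's top is the pointer; it points along this point's -x axis.
- zero_mark (a point): The 0 mark at the rim of the timer's flat white top, 46 mm from the axis, 45 mm above the counter. From it 21 black ticks run clockwise seen from above, one a minute, 0.1 rad apart, to the top mark (20 minutes), round about a third of the rim. The ticks at 0, 10 and 20 are the longest and thickest (13 mm), 5 and 15 medium, the rest short.
- table: The shop counter, white, its flat top is the work surface at height 0.
- tin: loose food tin, 74 mm across, 78 mm tall; a bystander. Origin at the centre of its underside.
- jar: loose jar with a flat steel cap, 68 mm across, 88 mm tall; a bystander. Origin at the centre of its underside.
- biscuits: loose biscuit packet, 60 x 150 x 35 mm; a bystander. Origin at the centre of its underside.
- sweets: loose carton of sweets, 75 x 110 x 28 mm; a bystander. Origin at the centre of its underside.
- calculator: loose desk calculator, 150 x 105 x 18 mm; a bystander. Origin at the centre of its underside.
- stapler: loose stapler, 130 x 34 x 46 mm; a bystander. Origin at the centre of its underside.

How it is judged (in metres and radians):
On the way:
1. the dial has been wound clockwise past the top mark (20 minutes) (value of joint dial above 2.03 rad), for 0.1 s.
At the end, for the whole second after the job is handed in: The dial stands at 10 minutes (1.0 rad) within 1 minute (0.1 rad), at rest; the timer stands flat on the counter within 30 mm of where it was, its 0 mark within 35 mm of where it was (not spun round) (value of joint dial between 0.9 and 1.1 rad and velocity of joint dial between -0.05 and 0.05 rad/s and angle between timer's own z axis and vertical below 0.05 rad and height (world z) of timer below 0.004 m and linear speed of timer below 0.02 m/s and distance of timer from where it was at the start of the episode below 0.03 m and distance of zero_mark from where it was at the start of the episode below 0.035 m); the robot touches nothing.
It fails at once if the timer is pressed onto the counter with more than 30 N (its own weight of some 3 N included) (contact force between timer and table above 30 N).
It fails at once if one of the other goods is moved by more than 20 mm (distance of any of tin, jar, biscuits, sweets, calculator, stapler from where it was at the start of the episode above 0.02 m).
It fails at once if the timer is lifted off the counter or tipped (height (world z) of timer above 0.02 m or angle between timer's own z axis and vertical above 0.3 rad).
It also fails if it takes over 72 s, if anything falls off the work surface, if the arm or the gripper's body presses on something with over 40 N, if the wrist force passes 120 N, or if a joint passes its speed limit or range.

## Working session

There is one attempt and no reset: what is moved stays moved. The work goes in short steps, Python scripts to look and compute and a shell command to move; the robot and the scene stay as the last step left them, time stands still between calls to the robot, and variables do not carry over. Pictures are saved under pics/ and viewed, and the job is handed in when it is done.

```bash
mkdir -p pics
cat > h.py <<'E'
import numpy as np, cv2
from plant import *
def ray(cam,px,z):
    c=calibration(cam);M=np.array(c["world_to_cam"]);R=M[:3,:3];t=M[:3,3]
    d=R.T@np.array([(px[1]-c["cx"])/c["fx"],(px[0]-c["cy"])/c["fy"],1.]);o=-R.T@t
    return o+d*(z-o[2])/d[2]
def proj(cam,p):
    c=calibration(cam);M=np.array(c["world_to_cam"]);q=M[:3,:3]@np.array(p,float)+M[:3,3]
    return [c["fy"]*q[1]/q[2]+c["cy"],c["fx"]*q[0]/q[2]+c["cx"]]
E
python3 - <<'E'
from h import *
for c in("top","side"):
    im=camera(c);cv2.imwrite(f"pics/{c}0.png",im[:,:,::-1])
    for n,z in(("dial_top",83),("zero_mark",45),("timer",0)):
        for r in spot_point(c,n)[:2]: print(c,n,r,ray(c,r["pixel"],z).round(1))
    print(look_for(c,"timer")[:2])
    for n,z in (("tin",0),("jar",0),("biscuits",0),("sweets",0),("calculator",0),("stapler",0)):
        for r in spot_point(c,n)[:1]: print(c,n,r,ray(c,r["pixel"],z).round(0))
s=sense();print(s)
E
```

```text
top dial_top {'pixel': [213.0, 226.4], 'p': 0.68} [508.7 193.9  83. ]
top zero_mark {'pixel': [227.0, 230.8], 'p': 0.65} [465.6 183.9  45. ]
top timer {'pixel': [213.1, 231.0], 'p': 0.75} [513.9 188.8   0. ]
[{'extent': [216.6, 199.9, 31.1, 31.4], 'p': 0.55}]
top tin {'pixel': [206.7, 286.3], 'p': 0.78} [535.   3.   0.]
top jar {'pixel': [214.8, 337.9], 'p': 0.55} [ 508. -170.    0.]
top biscuits {'pixel': [165.0, 242.4], 'p': 0.6} [677. 152.   0.]
top sweets {'pixel': [159.5, 322.1], 'p': 0.68} [ 696. -118.    0.]
top calculator {'pixel': [253.2, 155.6], 'p': 0.8} [380. 438.   0.]
top stapler {'pixel': [252.5, 421.6], 'p': 0.56} [ 382. -449.    0.]
side dial_top {'pixel': [178.5, 237.0], 'p': 0.55} [507.1 176.5  83. ]
side timer {'pixel': [195.9, 237.0], 'p': 0.88} [509.  193.9   0. ]
[{'extent': [220.4, 172.4, 32.2, 33.4], 'p': 0.67}]
side tin {'pixel': [230.6, 281.8], 'p': 0.67} [531.  -3.   0.]
side jar {'pixel': [272.0, 314.0], 'p': 0.88} [ 510. -166.    0.]
side biscuits {'pixel': [182.7, 288.5], 'p': 0.87} [671. 144.   0.]
side sweets {'pixel': [234.6, 352.3], 'p': 0.74} [ 676
[... 162 characters left out ...]
': 1.1, 'joints': array([-1.42350991,  0.42608785,  0.07394413,  1.6059787 , -0.03413141,
        1.11080816, -0.0671163 ]), 'qd': array([-1.04786338e-03, -9.95354835e-05,  1.35183158e-03,  5.22375294e-05,
        2.09010263e-05,  4.29906471e-04, -2.44726880e-04]), 'effort': array([-3.99902619e-04, -9.35507798e+01,  3.66312817e+00, -4.54561436e+01,
       -4.89849772e-02,  1.26475323e-02,  3.15585100e-05]), 'tool_pos': array([197.42720635, 645.45375021, 171.88562094]), 'tool_rot': array([ 0.10458328,  0.69934485, -0.10459629,  0.69931304]), 'wrist_force': array([ 1.01004571, -0.75074308, -0.15842818]), 'ft_torque': array([ 0.00923824,  0.03250088, -0.01703374]), 'opening': 94.04181270908214}
```

```bash
ls pics
```

```text
side0.png
top0.png
```

Run:
```python
from h import *
a=cv2.imread("pics/top0.png");b=cv2.imread("pics/side0.png")
cv2.imwrite("pics/tz.png",np.hstack([cv2.resize(a[193:237,212:252],(400,440),interpolation=cv2.INTER_CUBIC),cv2.resize(b[166:210,217:257],(400,440),interpolation=cv2.INTER_CUBIC)]))
for c in("top","side"):
  C=calibration(c);M=np.array(C["world_to_cam"]);print(C["fx"],-M[:3,:3].T@M[:3,3])
```

```text
483.3525831968952 [ 407.01043724    3.3786336  1619.94247598]
382.7897709941016 [ 103.27235547 -572.09276675  806.65408365]
```

View pics/top0.png

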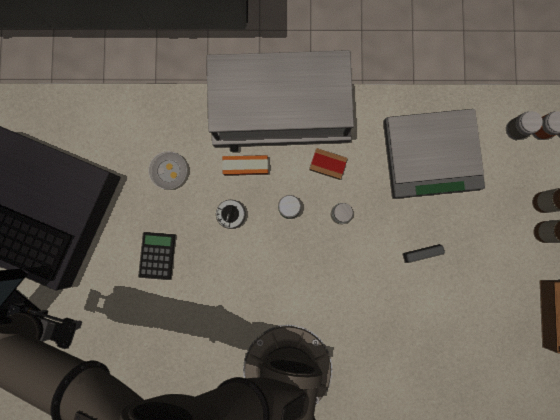

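View pics/side0.png

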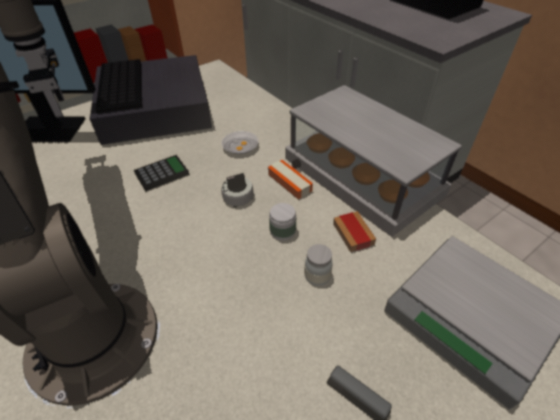

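```bash
sleep 1
```

```text
(no output)
```

View pics/tz.png

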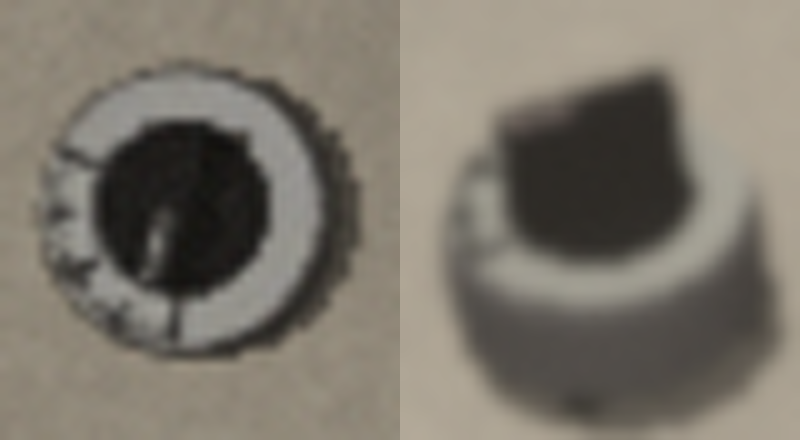

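Run:
```python
from h import *
from scipy.spatial.transform import Rotation as R
print(R.from_quat(sense()["tool_rot"]).as_matrix().round(3))
im=cv2.imread("pics/top0.png")
# rectified crops, planes z=45 and z=83, 4px/mm, x up y left, centre guess
cx,cy=507,187
out=[]
for z in(45,83):
    u=np.arange(440);X=cx+(220-u)/3.5;Y=cy+(220-u)/3.5
    mp=np.zeros((440,440,2),np.float32)
    P=[proj("top",(x,y,z)) for x,y in((X[0],Y[0]),(X[0],Y[-1]),(X[-1],Y[0]),(X[-1],Y[-1]))]
    H=cv2.getPerspectiveTransform(np.float32([[0,0],[439,0],[0,439],[439,439]]),np.float32([[p[1],p[0]] for p in P]))
    w=cv2.warpPerspective(im,H,(440,440),flags=cv2.INTER_CUBIC|cv2.WARP_INVERSE_MAP)
    cv2.imwrite(f"pics/raw{z}.png",w)
    g=w.copy();cv2.circle(g,(220,220),int((48 if z==45 else 26)*3.5),(0,255,0),1);cv2.drawMarker(g,(220,220),(0,0,255),0,10,1)
    out.append(g)
cv2.imwrite("pics/rect.png",np.hstack(out)[:, :800] if 0 else cv2.resize(np.hstack(out),(800,400)))
```

```text
[[-0.     0.293  0.956]
 [-0.     0.956 -0.293]
 [-1.    -0.    -0.   ]]
```

View pics/rect.png

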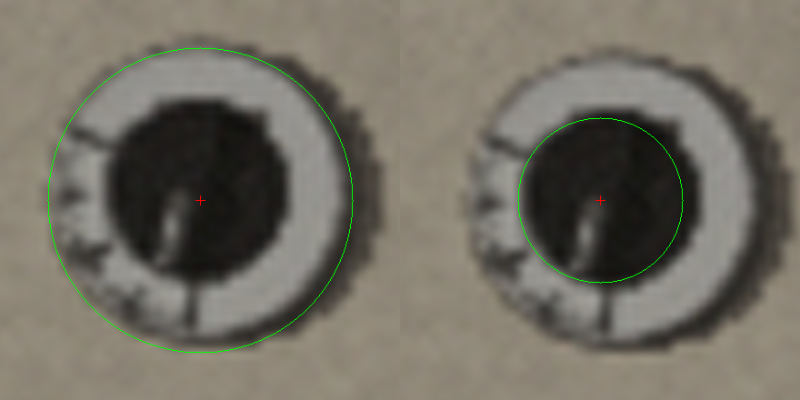

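```bash
python3 -m crank '[[0,-0.0288,0.036,0,0,0,0.05],[0,-0.0288,0.036,0,0,0,0.05],[0,-0.0288,0.036,0,0,0,0.05],[0,-0.0288,0.036,0,0,0,0.05],[0,-0.0288,0.036,0,0,0,0.05],[0,-0.0288,0.036,0,0,0,0.05],[0,-0.0288,0.036,0,0,0,0.05],[0,-0.0288,0.036,0,0,0,0.05],[0,-0.0288,0.036,0,0,0,0.05],[0,-0.0288,0.036,0,0,0,0.05],[0,-0.0288,0.036,0,0,0,0.05],[0,-0.0288,0.036,2,0,0,0.05]]'; python3 -c "
from h import *
s=sense();print(s['joints'].round(3),s['tool_pos'],s['wrist_force'])
from scipy.spatial.transform import Rotation as R
m=R.from_quat(s['tool_rot']).as_matrix();print(m.round(3),m.T@(np.array([509,188.3,150])-s['tool_pos']))"
```

```text
time_s: 2.6
tool_pos: [510.2, 187.3, 172.1]
tool_rot: [0.117, 0.697, -0.117, 0.697]
wrist_force: [0.6, 0.5, -0.3]
opening: 50.1
[-0.766  0.215  0.344  1.918 -0.085  1.022  0.854] [510.22505407 187.34992595 172.13030522] [ 0.5679127   0.49283985 -0.33447635]
[[ 0.     0.326  0.945]
 [ 0.     0.945 -0.326]
 [-1.     0.     0.   ]] [22.13014481  0.48837817 -1.47376556]
```

Run:
```python
from h import *
im=camera("side");im=im[:,:,::-1].copy()
S=12;r0,c0=155,210
z=cv2.resize(im[r0:r0+50,c0:c0+60],None,fx=S,fy=S,interpolation=cv2.INTER_CUBIC)
def pt(p,col):
    q=proj("side",p);cv2.circle(z,(int((q[1]-c0+.5)*S),int((q[0]-r0+.5)*S)),3,col,-1)
C=np.array([509,188.3]);a=.33;d=np.array([-np.cos(a),np.sin(a)]);n=np.array([d[1],-d[0]])
for i in(-26,0,26):
  for j in (-8,8): pt([*(C+d*i+n*j),83],(0,0,255))
for t in np.linspace(0,6.28,40): pt([*(C+48*np.array([np.cos(t),np.sin(t)])),45],(0,255,0)); pt([*(C+48*np.array([np.cos(t),np.sin(t)])),0],(255,0,0))
cv2.imwrite("pics/side1.png",z)
```

```text
(no output)
```

View pics/side1.png

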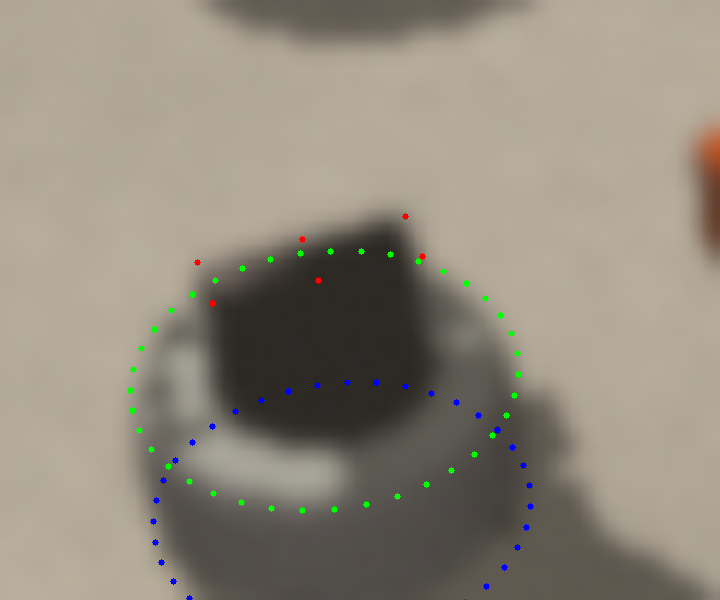

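```bash
python3 -m crank '[[0.025,0.0005,-0.0015,0,0,0,0.05],[0.03,0,0,0,0,0,0.05],[0.03,0,0,0,0,0,0.05],[0.02,0,0,0,0,0,0.05],[0.010,0,0,0,0,0,0.05],[0,0,0,0,0,0,0.05]]'
python3 - <<'E'
from h import *
S=10
a=camera("top")[185:241,205:257,::-1];b=camera("side")[150:206,215:243,::-1]
cv2.imwrite("pics/a2.png",np.hstack([cv2.resize(x,None,fx=S,fy=S,interpolation=cv2.INTER_CUBIC) for x in(a,b)]))
E
```

```text
time_s: 3.4
tool_pos: [508.0, 189.5, 56.7]
tool_rot: [0.117, 0.698, -0.117, 0.697]
wrist_force: [1.3, 0.3, 0.3]
opening: 50.2
```

View pics/a2.png

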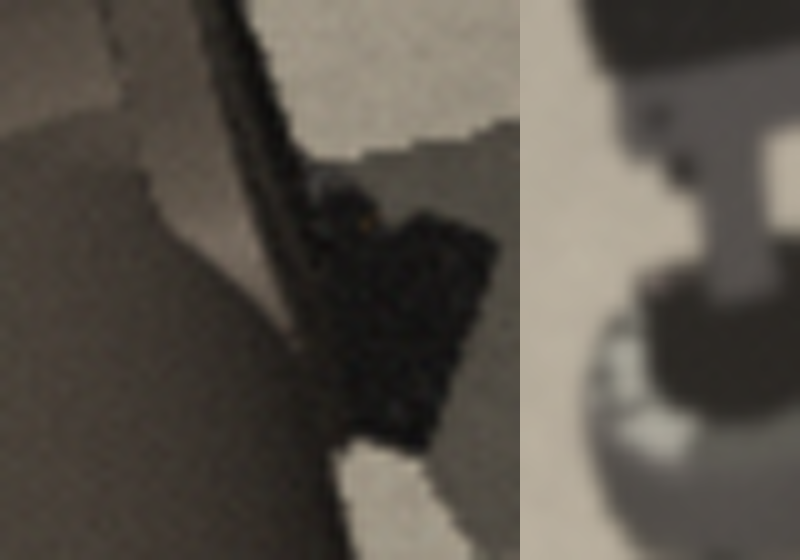

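The hand hides the timer in the top view. In the side view (right half, column ~740, row ~280) the near finger stands in front of the bar, roughly mid-bar. Closing now.

```bash
python3 -m crank '[[0,0,0,0,0,0,0.022],[0,0,0,0,0,0,0.022],[0,0,0,0,0,0,0.022],[0,0,0,0,0,0,0.022]]';python3 -m crank '[[0,0,0,0,0,0,0.0],[0,0,0,0,0,0,0.0],[0,0,0,0,0,0,0],[0,0,0,0,0,0,0]]'; python3 -c "
from h import *
s=sense();print(s['wrist_force'],s['ft_torque'],s['tool_pos'],s['opening'])"
```

```text
time_s: 4.0
tool_pos: [508.2, 189.6, 57.0]
tool_rot: [0.117, 0.697, -0.117, 0.697]
wrist_force: [0.4, -0.4, 0.6]
opening: 22.4
time_s: 4.5
tool_pos: [508.2, 189.5, 56.9]
tool_rot: [0.117, 0.697, -0.117, 0.697]
wrist_force: [1.2, -0.9, -0.1]
opening: 0.2
[ 1.15670919 -0.92769582 -0.05539876] [-0.03610503  0.03067115 -0.03145835] [508.16303409 189.52155726  56.86450776] 0.21999429798722467
```

Run:
```python
from h import *
S=10
a=camera("top");b=camera("side")
cv2.imwrite("pics/t3.png",a[:,:,::-1])
cv2.imwrite("pics/s3.png",cv2.resize(b[140:210,210:270,::-1],None,fx=8,fy=8,interpolation=cv2.INTER_CUBIC))
print(look_for("side","timer"),spot_point("side","dial_top"),sense()["tool_pos"],proj("side",sense()["tool_pos"]))
```

```text
[{'extent': [219.2, 169.6, 33.8, 36.1], 'p': 0.56}] [{'pixel': [175.4, 232.9], 'p': 0.55}] [508.16120975 189.56279304  56.86448185] [np.float64(182.80486200030973), np.float64(235.74933241401152)]
```

View pics/s3.png

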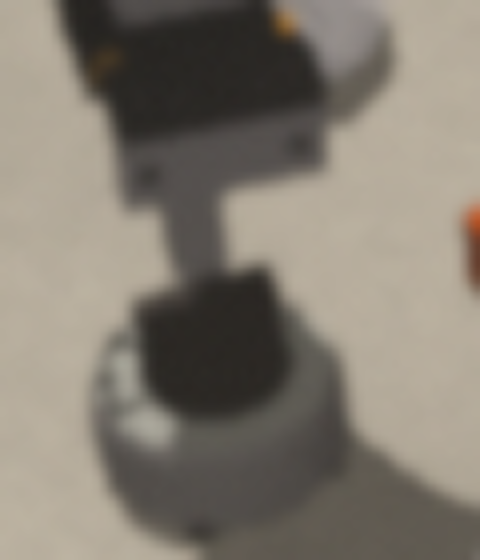

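View pics/t3.png

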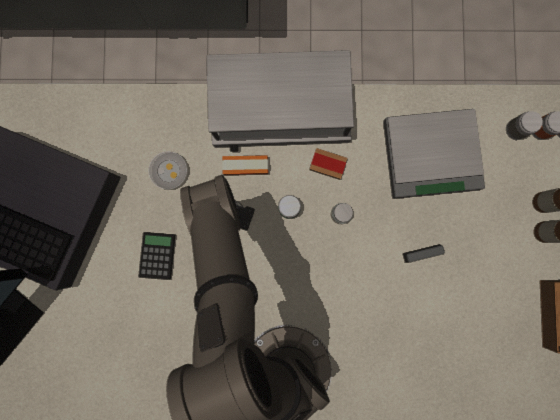

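Run:
```python
from h import *
from scipy.spatial.transform import Rotation as R
s=sense();m=R.from_quat(s['tool_rot']).as_matrix();p=s['tool_pos']
for d in(-25,0,25):
  for h in (0,-19,-40,-97): print(d,h,np.round(proj("side",p+m@np.array([h,d,0])),1))
print("bar",[np.round(proj("side",[509,188.3,z]),1) for z in(51,83)], "body corner")
b=camera("side")
z=cv2.resize(b[130:210,205:275,::-1],None,fx=8,fy=8,interpolation=cv2.INTER_CUBIC)
for h in (0,-19,-40,-97):
  for y in (-88,0,88):
    for w in (-37,0,37):
      if h!=-97 and (y or w): continue
      q=proj("side",p+m@np.array([h,y,w]));cv2.circle(z,(int((q[1]-204.5)*8),int((q[0]-129.5)*8)),3,(0,0,255) if y<0 else (0,255,0) if y==0 else (255,0,0),-1)
cv2.imwrite("pics/s4.png",z)
```

```text
-25 0 [188.2 237.8]
-25 -19 [183.3 237.2]
-25 -40 [177.7 236.5]
-25 -97 [161.8 234.5]
0 0 [182.8 235.7]
0 -19 [177.9 235.1]
0 -40 [172.3 234.4]
0 -97 [156.4 232.4]
25 0 [177.6 233.8]
25 -19 [172.7 233.1]
25 -40 [167.1 232.4]
25 -97 [151.3 230.3]
bar [array([184.4, 236.4]), array([176.1, 235.4])] body corner
```

View pics/s4.png

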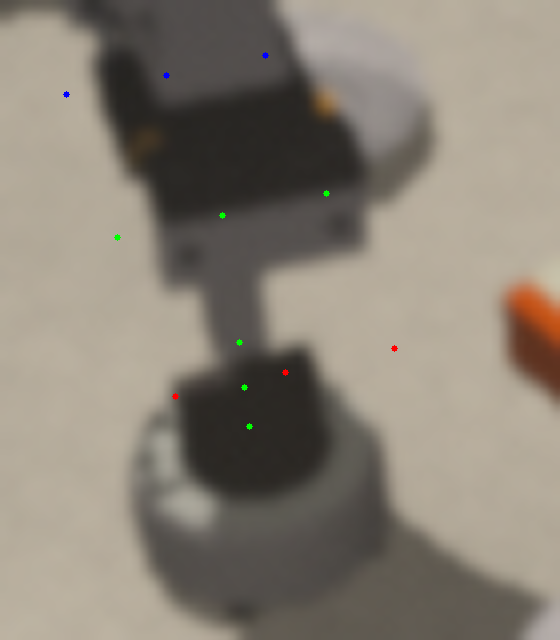

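The side view shows the shut fingers ending at the bar's top edge (~row 350 in the crop). They are either above the bar or behind it, and the opening of 0.2 mm confirms they hold nothing. I'll raise the tool and see where the tips really are.

```bash
python3 -m crank '[[-0.03,0,0,0,0,0,0.0],[-0.03,0,0,0,0,0,0.0],[-0.03,0,0,0,0,0,0],[0,0,0,0,0,0,0]]'
python3 - <<'E'
from h import *
from scipy.spatial.transform import Rotation as R
s=sense();m=R.from_quat(s['tool_rot']).as_matrix();p=s['tool_pos'];print(s['joints'])
b=camera("side")
z=cv2.resize(b[110:210,195:275,::-1],None,fx=6,fy=6,interpolation=cv2.INTER_CUBIC);z0=z.copy()
for h in (0,-20,-40,-60,-97):
      q=proj("side",p+m@np.array([h,0,0]));cv2.circle(z,(int((q[1]-194.5)*6),int((q[0]-109.5)*6)),2,(0,255,0),-1)
cv2.imwrite("pics/s5.png",np.hstack([z0,z])[:, :960][:, :] if 0 else cv2.resize(np.hstack([z0,z]),(800,500)))
E
```

```text
time_s: 5.25
tool_pos: [509.4, 190.1, 148.9]
tool_rot: [0.118, 0.696, -0.116, 0.698]
wrist_force: [-0.4, 0.2, -0.8]
opening: 0.2
[-0.76760965  0.23919928  0.34305282  1.9447136  -0.09747888  0.96976422
  0.86029774]
```

View pics/s5.png

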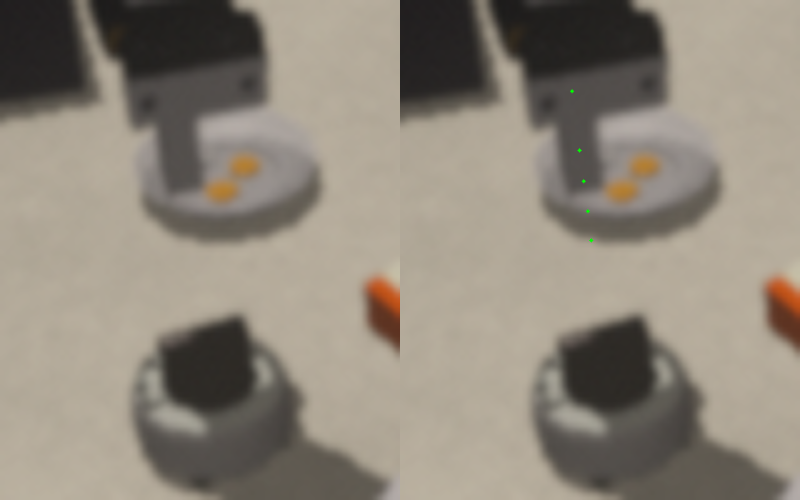

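Run:
```python
from h import *
p=np.array([197.43,645.45,171.9]);y=np.array([.293,.956,0]);
o=[]
for c,(r0,c0) in(("top",(265,0)),("side",(0,0))):
    im=cv2.imread(f"pics/{c}0.png");print(c,[np.round(proj(c,p+[0,0,h]),1) for h in(0,35)])
    z=cv2.resize(im[r0:r0+140,c0:c0+110],None,fx=4,fy=4,interpolation=cv2.INTER_CUBIC);o.append(z.copy())
    for h in(0,35,100):
      for d in(-50,0,50):
        q=proj(c,p+d*y+[0,0,h]);cv2.circle(z,(int((q[1]-c0+.5)*4),int((q[0]-r0+.5)*4)),2,(0,255,0) if h==0 else (0,0,255) if h==35 else (255,0,0),-1)
    o[-1]=z
cv2.imwrite("pics/st.png",cv2.resize(np.hstack(o),(800,509)))
```

```text
top [array([316.7,  67.9]), array([318.6,  62.4])]
side [array([118.4,  65.5]), array([108.2,  60.6])]
```

View pics/st.png

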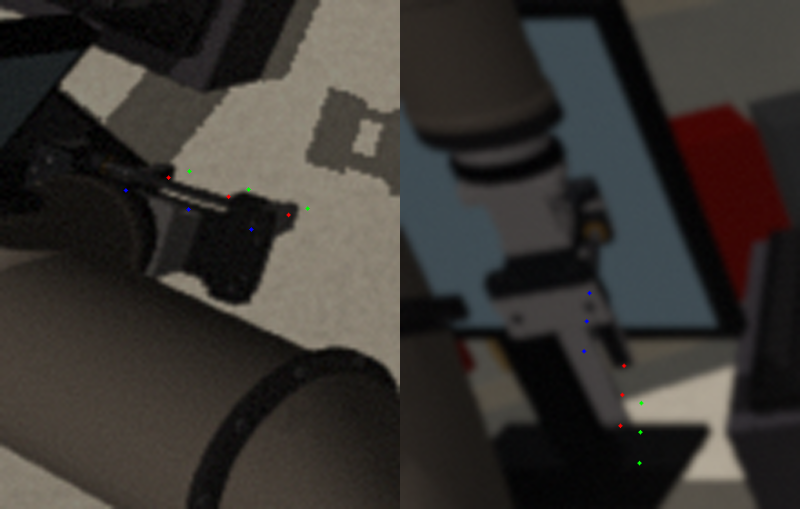

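The start pictures settle it. In both views the real fingertips lie about 35 mm above the reported TCP along the tool axis, with the lateral position correct. So the fingers were above the bar, and I need to go about 35 mm lower by the reported z.

```bash
python3 -m crank '[[0,-0.001,0,0,0,0,0.05],[0.025,0,0,0,0,0,0.05],[0.025,0,0,0,0,0,0.05],[0.025,0,0,0,0,0,0.05],[0.015,0,0,0,0,0,0.05],[0,0,0,0,0,0,0.05]]'; python3 -m crank '[[0.01,0,0,0,0,0,0.05],[0.01,0,0,0,0,0,0.05],[0,0,0,0,0,0,0.05]]'
python3 - <<'E'
from h import *
from scipy.spatial.transform import Rotation as R
s=sense();m=R.from_quat(s['tool_rot']).as_matrix();p=s['tool_pos'];print(p,s['wrist_force'])
b=camera("side")
z=cv2.resize(b[140:210,205:275,::-1],None,fx=8,fy=8,interpolation=cv2.INTER_CUBIC)
cv2.imwrite("pics/s6.png",z)
E
```

```text
time_s: 6.05
tool_pos: [507.1, 188.1, 55.8]
tool_rot: [0.116, 0.698, -0.117, 0.697]
wrist_force: [-0.5, -0.6, 0.8]
opening: 49.6
time_s: 6.42
tool_pos: [507.4, 188.4, 36.3]
tool_rot: [0.117, 0.698, -0.117, 0.697]
wrist_force: [0.7, -0.1, 0.4]
opening: 50.3
[507.43291418 188.43286802  36.26638478] [ 0.66623443 -0.14709828  0.3690086 ]
```

View pics/s6.png

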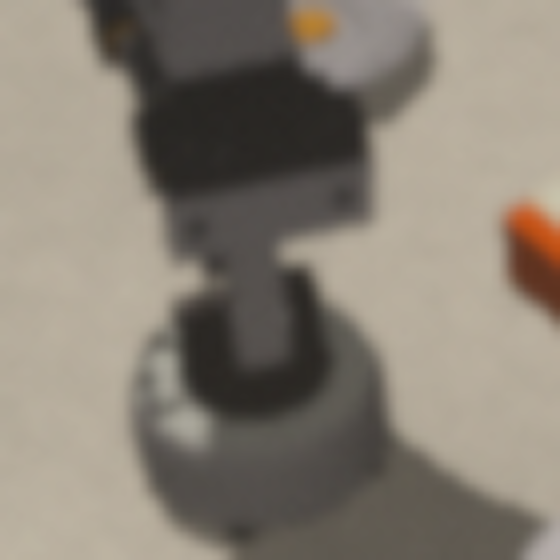

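The near finger is now in front of the bar, with its tip at about (265, 365) in the crop. I'll go 10 mm lower and close.

```bash
python3 -m crank '[[0.005,0,0,0,0,0,0.05],[0.005,0,0,0,0,0,0.05],[0,0,0,0,0,0,0.024],[0,0,0,0,0,0,0.024],[0,0,0,0,0,0,0.024],[0,0,0,0,0,0,0.024]]';python3 -m crank '[[0,0,0,0,0,0,0.0],[0,0,0,0,0,0,0.0],[0,0,0,0,0,0,0],[0,0,0,0,0,0,0]]'; python3 -c "
from h import *
s=sense();print(s['wrist_force'],s['ft_torque'],s['tool_pos'],s['opening'])"
```

```text
time_s: 7.22
tool_pos: [507.9, 188.7, 27.0]
tool_rot: [0.117, 0.697, -0.117, 0.697]
wrist_force: [0.3, -0.5, 0.1]
opening: 24.3
time_s: 7.72
tool_pos: [507.8, 188.6, 26.9]
tool_rot: [0.117, 0.697, -0.117, 0.697]
wrist_force: [0.1, 0.1, 0.8]
opening: 15.9
[0.09983146 0.11565154 0.80781449] [-0.07691699  0.22416743 -0.03229608] [507.80147667 188.58955713  26.88579955] 15.858907553640163
```

Gripped, with an opening of 15.9 mm. Now I'll press down in small steps.

```bash
python3 -m crank '[[0.0005,0,0,0,0,0,0.0],[0,0,0,0,0,0,0]]';python3 -m crank '[[0.0005,0,0,0,0,0,0.0],[0,0,0,0,0,0,0]]'
```

```text
time_s: 7.98
tool_pos: [507.9, 188.6, 26.8]
tool_rot: [0.117, 0.697, -0.117, 0.697]
wrist_force: [-3.1, -2.1, 9.5]
opening: 16.1
time_s: 8.22
tool_pos: [508.0, 188.6, 26.7]
tool_rot: [0.117, 0.697, -0.117, 0.697]
wrist_force: [-6.3, -2.3, 19.4]
opening: 16.0
```

```bash
python3 -m crank '[[-0.0003,0,0,0,0,0,0.0],[0,0,0,0,0,0,0]]';python3 -m crank '[[0,0,0,4,0,0,0.0],[0,0,0,4,0,0,0]]'; python3 -c "
from h import *
s=sense();print(s['wrist_force'],s['ft_torque'],s['tool_pos'],s['joints'])"
```

```text
time_s: 8.48
tool_pos: [507.9, 188.6, 26.8]
tool_rot: [0.117, 0.697, -0.117, 0.697]
wrist_force: [-4.9, -2.5, 13.0]
opening: 15.7
time_s: 8.72
tool_pos: [507.9, 188.7, 26.8]
tool_rot: [0.166, 0.687, -0.166, 0.687]
wrist_force: [-3.4, -2.0, 14.0]
opening: 15.6
[-3.40990724 -2.0452223  13.96293508] [-0.41839435  1.05624036  0.14989462] [507.92658682 188.67908372  26.77101805] [-0.74759112  0.40966667  0.33609304  2.04416014 -0.20147805  0.71826282
  0.81232331]
```

```bash
python3 -m crank '[[0,0,0,5,0,0,0.0],[0,0,0,5,0,0,0],[0,0,0,5,0,0,0],[0,0,0,5,0,0,0]]'; python3 -c "
from h import *
s=sense();print(s['wrist_force'],s['ft_torque'],s['tool_pos'],s['joints'])"
```

```text
time_s: 9.22
tool_pos: [508.0, 188.8, 26.8]
tool_rot: [0.283, 0.648, -0.283, 0.648]
wrist_force: [-4.3, -0.8, 12.7]
opening: 16.2
[-4.29170574 -0.76797962 12.67512501] [-0.36565741  0.99952659  0.16437152] [508.03490762 188.80732134  26.76064979] [-0.81715497  0.42134737  0.42389328  2.04793229 -0.25790273  0.72203797
  0.51648847]
```

```bash
python3 -m crank '[[0,0,0,5,0,0,0.0],[0,0,0,5,0,0,0],[0,0,0,5,0,0,0],[0,0,0,5,0,0,0]]';  python3 -m crank '[[0,0,0,5,0,0,0.0],[0,0,0,5,0,0,0],[0,0,0,5,0,0,0],[0,0,0,5,0,0,0]]'
python3 - <<'E'
from h import *
s=sense();print(s['wrist_force'],s['ft_torque'],s['joints'])
b=camera("side")
z=cv2.resize(b[140:210,205:275,::-1],None,fx=8,fy=8,interpolation=cv2.INTER_CUBIC)
cv2.imwrite("pics/s7.png",z)
E
```

```text
time_s: 9.72
tool_pos: [508.2, 188.9, 26.8]
tool_rot: [0.391, 0.589, -0.391, 0.589]
wrist_force: [-3.8, -0.7, 11.7]
opening: 15.9
time_s: 10.22
tool_pos: [508.3, 188.9, 26.8]
tool_rot: [0.488, 0.512, -0.487, 0.512]
wrist_force: [-2.2, -0.1, 10.7]
opening: 15.8
[-2.2312854  -0.10445359 10.72653468] [-0.22238299  0.53484039  0.11449945] [-0.95526987  0.45696575  0.60411531  2.05507201 -0.38221126  0.73811664
 -0.06229242]
```

View pics/s7.png

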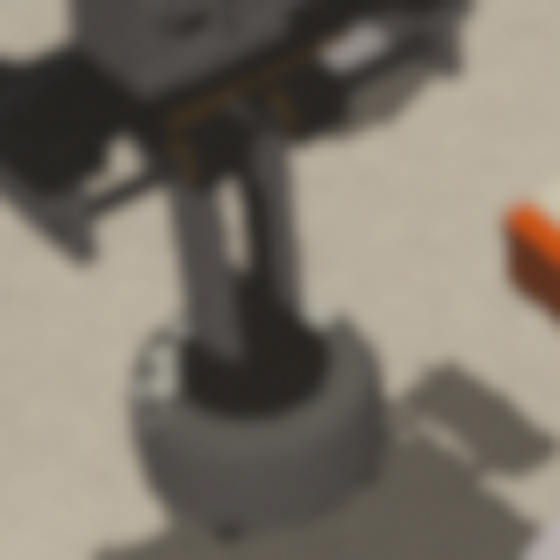

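The gripped bar has turned and the timer body has not: the foot stays at about (232, 528) in the crop. Adding slightly more press and continuing.

```bash
python3 -m crank '[[0.0001,0,0,5,0,0,0.0],[0,0,0,5,0,0,0],[0,0,0,5,0,0,0],[0,0,0,5,0,0,0]]';  python3 -m crank '[[0,0,0,5,0,0,0.0],[0,0,0,5,0,0,0],[0,0,0,5,0,0,0],[0,0,0,5,0,0,0]]'
python3 - <<'E'
from h import *
s=sense();print(s['wrist_force'],s['ft_torque'],s['joints'])
b=camera("side")
z=cv2.resize(b[140:210,205:275,::-1],None,fx=8,fy=8,interpolation=cv2.INTER_CUBIC)
cv2.imwrite("pics/s8.png",z);cv2.imwrite("pics/t8.png",camera("top")[:,:,::-1])
from scipy.spatial.transform import Rotation as R
y=R.from_quat(s['tool_rot']).as_matrix()[:,1];print("abs cw",np.arctan2(y[0],y[1]))
E
```

```text
time_s: 10.78
tool_pos: [508.6, 188.9, 26.8]
tool_rot: [0.569, 0.42, -0.569, 0.42]
wrist_force: [-1.0, -0.4, 12.1]
opening: 16.1
time_s: 11.28
tool_pos: [508.7, 188.9, 26.8]
tool_rot: [0.634, 0.315, -0.633, 0.315]
wrist_force: [-1.4, -1.7, 11.6]
opening: 16.2
[-1.40830042 -1.69476836 11.63219732] [-0.47032014  0.33992314  0.14087449] [-1.08733138  0.51456565  0.78863129  2.06133778 -0.52489978  0.77129937
 -0.62345999]
abs cw 2.2193865224829405
```

View pics/s8.png

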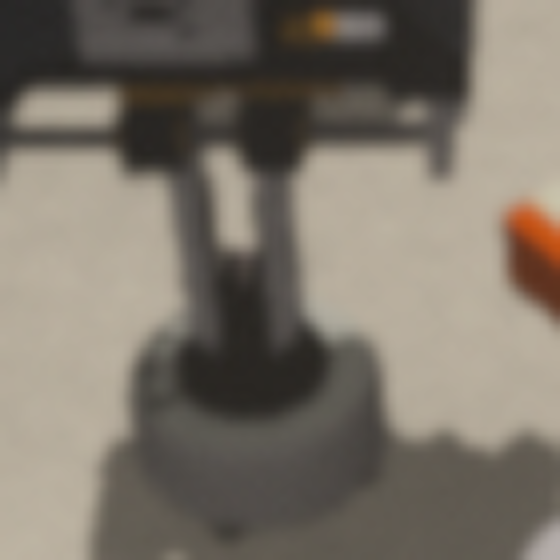

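```bash
python3 -m crank '[[0,0,0,5,0,0,0.0],[0,0,0,0,0,0,0],[0,0,0,0,0,0,0]]'; python3 -m crank '[[0,0,0,-5,0,0,0.0],[0,0,0,-5,0,0,0],[0,0,0,-5,0,0,0],[0,0,0,-5,0,0,0]]';  python3 -m crank '[[0,0,0,-5,0,0,0.0],[0,0,0,-5,0,0,0],[0,0,0,-5,0,0,0],[0,0,0,-5,0,0,0]]'
python3 - <<'E'
from h import *
s=sense();print(s['wrist_force'],s['ft_torque'])
from scipy.spatial.transform import Rotation as R
y=R.from_quat(s['tool_rot']).as_matrix()[:,1];print("abs cw",np.arctan2(y[0],y[1]))
E
```

```text
time_s: 11.75
tool_pos: [508.8, 188.8, 26.8]
tool_rot: [0.647, 0.288, -0.645, 0.288]
wrist_force: [-1.6, -1.7, 13.0]
opening: 15.6
time_s: 12.25
tool_pos: [508.6, 188.8, 26.8]
tool_rot: [0.586, 0.396, -0.585, 0.396]
wrist_force: [-2.3, -1.0, 13.1]
opening: 16.0
time_s: 12.75
tool_pos: [508.4, 188.9, 26.8]
tool_rot: [0.508, 0.492, -0.508, 0.492]
wrist_force: [-3.2, -1.1, 14.2]
opening: 15.6
[-3.23114501 -1.11826571 14.15456672] [-0.31534581  0.73988617 -0.12923271]
abs cw 1.6032301570676477
```

```bash
python3 -m crank '[[0,0,0,-5,0,0,0.0],[0,0,0,-5,0,0,0],[0,0,0,-5,0,0,0],[0,0,0,-5,0,0,0],[0,0,0,-5,0,0,0],[0,0,0,-4,0,0,0],[0,0,0,0,0,0,0],[0,0,0,0,0,0,0]]'
python3 - <<'E'
from h import *
s=sense();print(s['wrist_force'],s['ft_torque'])
from scipy.spatial.transform import Rotation as R
y=R.from_quat(s['tool_rot']).as_matrix()[:,1];print("abs cw",np.arctan2(y[0],y[1]))
E
```

```text
time_s: 13.75
tool_pos: [508.2, 188.9, 26.8]
tool_rot: [0.37, 0.603, -0.369, 0.603]
wrist_force: [-3.7, -0.5, 13.9]
opening: 15.9
[-3.67404185 -0.47362304 13.90824695] [-0.30900304  0.91141697  0.00722016]
abs cw 1.0997072513005
```

Now 3° more to reach 1.045. Then I'll ease the press off, open, rise and look.

```bash
python3 -m crank '[[0,0,0,-3,0,0,0.0],[0,0,0,0,0,0,0],[-0.0005,0,0,0,0,0,0],[0,0,0,0,0,0,0]]'; python3 -m crank '[[0,0,0,0,0,0,0.03],[0,0,0,0,0,0,0.05],[0,0,0,0,0,0,0.05],[0,0,0,0,0,0,0.05]]'; python3 -m crank '[[-0.03,0,0,0,0,0,0.05],[-0.03,0,0,0,0,0,0.05],[-0.03,0,0,0,0,0,0.05],[-0.03,0,0,0,0,0,0.05],[-0.03,0,0,0,0,0,0.05],[0,0,0,0,0,0,0.05]]'
```

```text
time_s: 14.25
tool_pos: [508.1, 188.8, 26.8]
tool_rot: [0.354, 0.612, -0.353, 0.612]
wrist_force: [-1.5, -0.2, 6.5]
opening: 15.9
time_s: 14.75
tool_pos: [507.8, 188.6, 26.5]
tool_rot: [0.354, 0.612, -0.354, 0.612]
wrist_force: [-0.3, -0.0, -0.5]
opening: 49.3
time_s: 15.5
tool_pos: [508.9, 189.2, 178.5]
tool_rot: [0.355, 0.612, -0.352, 0.613]
wrist_force: [0.1, 0.5, -0.3]
opening: 50.1
```

```bash
python3 -m crank '[[0,0.0026,-0.042,0,0,0,0.05],[0,0.0026,-0.042,0,0,0,0.05],[0,0.0026,-0.042,0,0,0,0.05],[0,0.0026,-0.042,0,0,0,0.05],[0,0.0026,-0.042,0,0,0,0.05],[0,0.0026,-0.042,0,0,0,0.05],[0,0.0026,-0.042,0,0,0,0.05],[0,0.0026,-0.042,0,0,0,0.05],[0,0,0,0,0,0,0.05]]'
python3 - <<'E'
from h import *
im=camera("top")[:,:,::-1].copy();cv2.imwrite("pics/t9.png",im);b=camera("side")[:,:,::-1].copy()
ims=[cv2.imread("pics/top0.png"),im]
out=[]
for A in ims:
  z=45;P=[proj("top",(509+sx*60,188+sy*60,z)) for sx,sy in((1,1),(1,-1),(-1,1),(-1,-1))]
  H=cv2.getPerspectiveTransform(np.float32([[0,0],[400,0],[0,400],[400,400]]),np.float32([[p[1],p[0]] for p in P]))
  out.append(cv2.warpPerspective(A,H,(400,400),flags=cv2.INTER_CUBIC|cv2.WARP_INVERSE_MAP))
cv2.imwrite("pics/r9.png",np.hstack(out))
for n,z in(("dial_top",83),("zero_mark",45),("timer",0)):
    for r in spot_point("top",n)[:1]: print(n,r,ray("top",r["pixel"],z).round(1))
for n in ("tin","jar","biscuits","sweets","calculator","stapler"): print(n,[x["pixel"] for x in spot_point("top",n)[:1]])
E
```

```text
time_s: 16.62
tool_pos: [355.3, 492.5, 175.1]
tool_rot: [0.352, 0.613, -0.353, 0.613]
wrist_force: [-0.1, -1.3, 0.2]
opening: 49.9
dial_top {'pixel': [210.6, 224.7], 'p': 0.82} [516.4 199.4  83. ]
zero_mark {'pixel': [226.4, 227.2], 'p': 0.58} [467.5 195.6  45. ]
timer {'pixel': [213.0, 227.7], 'p': 0.66} [514.2 199.8   0. ]
tin [[206.1, 290.2]]
jar [[216.1, 339.6]]
biscuits [[167.6, 244.7]]
sweets [[163.5, 320.9]]
calculator [[252.5, 158.6]]
stapler [[253.0, 418.6]]
```

View pics/r9.png

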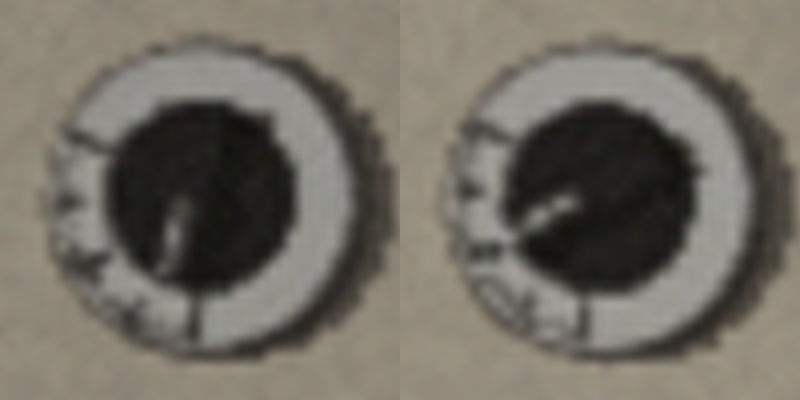

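View pics/t9.png

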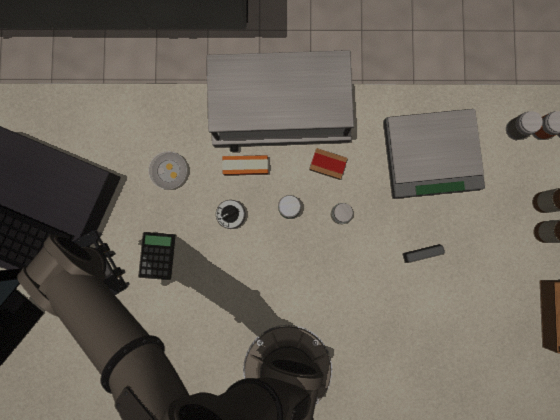

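```bash
cat > fit.py <<'E'
from h import *
from scipy.optimize import least_squares
C=calibration("top")
def grid(z,r,c):
    M=np.array(C["world_to_cam"]);Rm=M[:3,:3];o=-Rm.T@M[:3,3]
    d=np.stack([(c-C["cx"])/C["fx"],(r-C["cy"])/C["fy"],np.ones_like(r)],-1)@Rm
    return (o+d*((z-o[2])/d[...,2])[...,None])[...,:2]
r0,c0,N,S=196,214,36,6
rr,cc=np.meshgrid(r0-.5+(np.arange(N*S)+.5)/S,c0-.5+(np.arange(N*S)+.5)/S,indexing="ij")
G={z:grid(z,rr,cc) for z in(45,51,83)}
def sig(x,w=.5): return 1/(1+np.exp(-np.clip(x/w,-30,30)))
def render(p):
    x,y,t0,tp,bg,wh,bk,ln=p[:8]
    def pol(z):
        d=G[z]-[x,y];return np.hypot(d[...,0],d[...,1]),np.arctan2(d[...,1],-d[...,0])
    R,A=pol(45)
    im=bg+(wh-bg)*sig(48-R)
    for k in range(21):
        L,w=(13,2.2) if k%10==0 else (9,1.6) if k%5==0 else (6,1.1)
        a=A-t0-.1*k
        lat=R*np.sin(a);m=sig(w/2-abs(lat),.2)*sig(46-R)*sig(R-(46-L))*(np.cos(a)>0)
        im=im+(bk-im)*m*p[8]
    R5,_=pol(51);im=im+(bk-im)*sig(29-R5)
    R8,A8=pol(83);a=A8-tp;u=R8*np.cos(a);v=R8*np.sin(a)
    im=im+(bk-im)*sig(26-abs(u))*sig(8-abs(v))
    im=im+(ln-im)*sig(1.8-abs(v),.2)*sig(u-2)*sig(24-u)
    im=im.reshape(N,S,N,S).mean((1,3))
    return cv2.GaussianBlur(im,(0,0),max(p[9],.2))
def fit(img,tp,t0=.05):
    g=img.astype(float).mean(2)[r0:r0+N,c0:c0+N]
    W=np.ones((N,N));X=grid(45,*np.meshgrid(np.arange(r0,r0+N)*1.,np.arange(c0,c0+N)*1.,indexing="ij"))
    d=X-[509,188];W=(np.hypot(d[...,0],d[...,1])<46).astype(float)
    f=lambda p:((render(p)-g)*W).ravel()
    best=None
    for a in(t0-.1,t0,t0+.1):
        s=least_squares(f,[509,188.3,a,tp,130,150,30,110,.8,.6],x_scale=[1,1,.05,.05,10,10,10,10,.3,.2],diff_step=1e-4,loss="soft_l1",f_scale=5)
        if best is None or s.cost<best.cost:best=s
    return best.x.round(3),best.cost,best.x[3]-best.x[2]
E
python3 - <<'E'
from fit import *
print(fit(cv2.imread("pics/top0.png"),.33))
a=np.mean([camera("top").astype(float) for _ in range(6)],0);np.save("m.npy",a)
print(fit(a,1.03)); print(fit(cv2.imread("pics/t9.png"),1.03))
E
```

```text
(array([ 5.09724e+02,  1.87797e+02,  3.20000e-02,  2.55000e-01,
       -2.45788e+02,  1.44913e+02,  2.65270e+01,  1.20557e+02,
        1.48500e+00,  5.19000e-01]), np.float64(14444.549863330227), np.float64(0.22313999530493295))
(array([ 5.09157e+02,  1.88176e+02,  1.28000e-01,  1.04800e+00,
       -3.33201e+02,  1.51296e+02,  2.81270e+01,  1.51762e+02,
        1.27700e+00,  5.20000e-01]), np.float64(15136.047500840124), np.float64(0.9199794658139565))
(array([ 5.09166e+02,  1.88169e+02,  1.30000e-01,  1.04500e+00,
       -3.23884e+02,  1.50915e+02,  2.80620e+01,  1.48813e+02,
        1.26900e+00,  5.21000e-01]), np.float64(15390.46628860899), np.float64(0.9151161804192709))
```

The fit puts the dial at about 0.92 rad, because the timer spun about 0.1 rad when first gripped. That is inside the band but near its edge. I'll re-grip and turn it about 0.08 rad clockwise under press.

```bash
python3 -m crank '[[0,-0.0026,0.042,0,0,0,0.05],[0,-0.0026,0.042,0,0,0,0.05],[0,-0.0026,0.042,0,0,0,0.05],[0,-0.0026,0.042,0,0,0,0.05],[0,-0.0026,0.042,0,0,0,0.05],[0,-0.0026,0.042,0,0,0,0.05],[0,-0.0026,0.042,0,0,0,0.05],[0,-0.0026,0.042,0,0,0,0.05],[0,0,0,0,0,0,0.05]]'
python3 - <<'E'
from h import *
s=sense()
from scipy.spatial.transform import Rotation as R
m=R.from_quat(s['tool_rot']).as_matrix();y=m[:,1];print("abs cw",np.arctan2(y[0],y[1]),m.T@(np.array([508.8,188.6,27])-s['tool_pos']))
E
```

```text
time_s: 18.6
tool_pos: [509.1, 185.5, 176.8]
tool_rot: [0.355, 0.611, -0.355, 0.612]
wrist_force: [-0.1, 0.3, -1.0]
opening: 50.0
abs cw 1.0521763686514136 [149.8171323    1.23860274  -2.92209515]
```

```bash
python3 -m crank '[[0.02,0.001,-0.003,0,0,0,0.05],[0.03,0,0,0,0,0,0.05],[0.03,0,0,0,0,0,0.05],[0.03,0,0,0,0,0,0.05],[0.02,0,0,0,0,0,0.05],[0.01,0,0,0,0,0,0.05],[0.01,0,0,0,0,0,0.05],[0,0,0,0,0,0,0.024],[0,0,0,0,0,0,0.024],[0,0,0,0,0,0,0.024]]';python3 -m crank '[[0,0,0,0,0,0,0.0],[0,0,0,0,0,0,0.0],[0,0,0,0,0,0,0],[0,0,0,0,0,0,0]]';python3 -m crank '[[0.0005,0,0,0,0,0,0.0],[0,0,0,0,0,0,0]]'
```

```text
time_s: 19.85
tool_pos: [507.5, 191.9, 27.1]
tool_rot: [0.354, 0.612, -0.353, 0.612]
wrist_force: [-0.8, 0.1, 0.2]
opening: 25.3
time_s: 20.35
tool_pos: [507.2, 191.8, 26.7]
tool_rot: [0.354, 0.612, -0.354, 0.612]
wrist_force: [-2.9, -0.9, 5.6]
opening: 15.8
time_s: 20.6
tool_pos: [507.2, 191.8, 26.6]
tool_rot: [0.354, 0.612, -0.354, 0.612]
wrist_force: [-5.1, -1.4, 15.7]
opening: 15.9
```

```bash
python3 -m crank '[[0,0,0,2.5,0,0,0.0],[0,0,0,2.5,0,0,0],[0,0,0,0,0,0,0],[0,0,0,0,0,0,0]]'; python3 -c "
from h import *
s=sense()
from scipy.spatial.transform import Rotation as R
y=R.from_quat(s['tool_rot']).as_matrix()[:,1];print('abs cw',np.arctan2(y[0],y[1]),s['ft_torque'])"; python3 -m crank '[[-0.0005,0,0,0,0,0,0],[0,0,0,0,0,0,0]]'; python3 -m crank '[[0,0,0,0,0,0,0.03],[0,0,0,0,0,0,0.05],[0,0,0,0,0,0,0.05],[0,0,0,0,0,0,0.05]]'; python3 -m crank '[[-0.03,0,0,0,0,0,0.05],[-0.03,0,0,0,0,0,0.05],[-0.03,0,0,0,0,0,0.05],[-0.03,0,0,0,0,0,0.05],[-0.03,0,0,0,0,0,0.05],[0,0,0,0,0,0,0.05]]'
```

```text
time_s: 21.1
tool_pos: [507.5, 191.9, 26.6]
tool_rot: [0.38, 0.596, -0.38, 0.596]
wrist_force: [-3.4, 0.4, 14.8]
opening: 16.0
abs cw 1.134649108552625 [-0.25732053  0.9901562   0.02714372]
time_s: 21.35
tool_pos: [507.4, 191.9, 26.7]
tool_rot: [0.38, 0.596, -0.38, 0.596]
wrist_force: [-1.8, 0.4, 6.3]
opening: 15.7
time_s: 21.85
tool_pos: [507.2, 191.7, 26.5]
tool_rot: [0.38, 0.596, -0.38, 0.596]
wrist_force: [0.3, -0.4, 0.3]
opening: 49.1
time_s: 22.6
tool_pos: [508.3, 192.2, 178.5]
tool_rot: [0.381, 0.596, -0.379, 0.597]
wrist_force: [0.3, -0.3, -0.2]
opening: 50.4
```

```bash
python3 -m crank '[[0,0.0026,-0.042,0,0,0,0.05],[0,0.0026,-0.042,0,0,0,0.05],[0,0.0026,-0.042,0,0,0,0.05],[0,0.0026,-0.042,0,0,0,0.05],[0,0.0026,-0.042,0,0,0,0.05],[0,0.0026,-0.042,0,0,0,0.05],[0,0.0026,-0.042,0,0,0,0.05],[0,0.0026,-0.042,0,0,0,0.05],[0,0,0,0,0,0,0.05]]'
python3 - <<'E'
from fit import *
a=np.mean([camera("top").astype(float) for _ in range(4)],0)
print(fit(a,1.12,.13));im=a[:,:,::-1].astype(np.uint8)
cv2.imwrite("pics/t11.png",cv2.resize(im[150:260,130:350],None,fx=3.5,fy=3.5,interpolation=cv2.INTER_CUBIC))
E
```

```text
time_s: 23.72
tool_pos: [381.5, 507.7, 174.9]
tool_rot: [0.378, 0.597, -0.379, 0.597]
wrist_force: [0.1, -0.4, -0.4]
opening: 49.9
(array([ 5.09564e+02,  1.88451e+02,  1.29000e-01,  1.15100e+00,
       -2.61677e+02,  1.50713e+02,  2.74420e+01,  1.43413e+02,
        1.46700e+00,  5.43000e-01]), np.float64(14771.881559502495), np.float64(1.021933411080032))
```

View pics/t11.png

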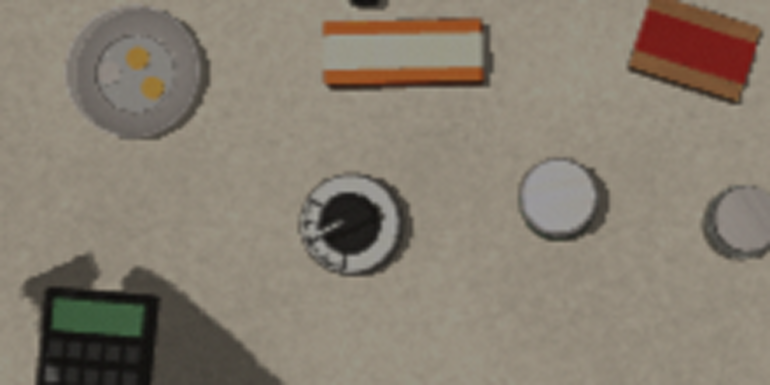

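The pointer now lies on the 10-minute tick (left of centre at about (325, 230)), and the neighbouring goods look undisturbed. By the fit the dial is at 1.02 rad. By the gripper angle it is 1.01.

```bash
python3 -c "
from plant import hand_in,sense
print(hand_in())"
```

```text
the job is handed in; nothing more can be done
None
```

I wound the timer past the 20-minute mark, turned it back to 10 minutes and handed the job in; no verdict was reported.

- **Winding:** under a press of 11–14 N the dial went to about 2.18 rad (2.03 needed). I worked this out from the gripper angle less the scale's angle, not from a picture at the peak.
- **Dial at the end:** it reads 1.02 rad by the picture fit and 1.01 by the gripper angle, against the 0.9–1.1 band.
- **Timer position:** it stands within about 1 mm of where it was. It spun about 0.1 rad, most likely at the first grip, because the jaws were slightly misaligned with the bar. That moved its 0 mark about 5 mm.
- **Press force:** the highest reading was 19.4 N, about 22 N with the timer's own weight.
- **Other goods:** the ones in the last top picture look undisturbed. The stapler was outside that crop; I last saw it in the full picture before the final correction. By the network's top-view positions the goods shifted 1–4 pixels (a pixel is about 3 mm), which I put down to its scatter. The pictures show no visible change.
- **Robot:** the gripper is open and well clear of everything.

**What went wrong or disagreed:**
- The reported tool position lies about 35 mm below the real fingertips in the pictures. The first grasp therefore closed on air above the bar, and I allowed for the offset afterwards.
- After the first release the fit gave 0.92 rad, near the edge of the band. I gripped the dial again and turned it about 0.09 rad further.

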